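# Clear the canister with the reader, then set the torch gas valve two turns open

### The job

Ready the gas for the annealing torch: first turn the aluminium gas canister, standing on its spot on the tag reader's plate, until its raised tag squarely faces the reader's window, and let it go. Then take the crank handle of the brass valve's handwheel, turn it clockwise (seen from above) until the valve is fully closed against its stop, and back it off counter-clockwise exactly two full turns. Finish while still holding the crank handle gripped between the fingers, with the wheel still, and leave everything else on the bench where it is.

Things in the scene. Friction and masses are not known exactly. Their poses are not given: they have to be found in the camera images.
- reader: fixed tag reader. Origin on the bench (z 0) under the centre of the canister's spot, a thin dark ring 62 mm wide on its aluminium plate (top at 6 mm, 205 x 110 mm, from -55 to +150 mm along its x). Its level x axis points from the spot to the grey reader block (56 x 74 mm, near face 90 mm from the origin, top 86 mm above the bench), whose dark window looks at the spot
- reader_window (a point): centre of the reader's dark window, on the block's face towards the spot: 90 mm along the reader's x from its origin, 50 mm above the bench
- canister: loose upright aluminium canister on the reader's plate, within 8 mm of the spot's centre, 0.25-0.5 kg, 52 mm diameter, 119 mm tall. Origin: centre of its underside; z up, x to the tagged side. A dark ridge on its top, 21 x 6 x 6 mm, runs from the centre towards the tagged side. Sides are plain and round from 60 to 108 mm up: grip there. Starts turned any way, 0.8 rad or more off
- canister_tag (a point): centre of the outer face of the canister's raised white tag (26 mm wide, 34 mm tall, 4 mm proud), 30 mm from the canister's axis along its x, 40 mm above its underside
- wheel (a joint): handwheel angle, rad: 0 = fully closed on a hard stop; grows counter-clockwise seen from above (opening); 12.57 = two turns open; opening stop at 18.85. Starts at 1.5 to 5.5. Vertical axis; steady friction about 0.22 N m (4 N at the handle), no spring: it stays where left. The crank handle's direction when closed differs from start to start
- wheel_hub (a point): point on the handwheel's vertical axis, at the hub's top face, 118 mm above the bench. The dark steel wheel is level, 122 mm wide over the rim, rim top 116 mm above the bench, three spokes, on a fixed brass valve body with a 90 mm round flange and two pipe stubs reaching 68 mm from the axis, 27 to 53 mm above the bench
- handle: the crank handle: an upright dark wooden grip on the wheel's rim, 55 mm from the wheel's axis, 18 to 20 mm diameter, 54 mm tall, from 120 to 174 mm above the bench. It spins freely on its own pin, so it can be gripped and led round the circle without turning the hand. Origin: centre of its underside (its yaw means nothing)
- handle_mid (a point): centre of the crank handle on its axis, 28 mm above its underside, 148 mm above the bench: the point to grip
- cuff: bystander: loose copper cuff, a ring 64 mm across, 30 mm tall; origin at the centre of its underside
- dish: bystander: loose small brass bowl 68 mm across, 26 mm tall; origin at the centre of its underside
- mug: bystander: loose white mug, 82 mm across, 95 mm tall; origin at the centre of its underside
- file_jar: bystander: loose glass jar of needle files, 60 mm across, about 140 mm tall with the files; origin at the centre of its underside
- torch: bystander: loose black hand torch on a square 75 mm foot, about 150 mm tall; origin at the centre of its underside
- tin: bystander: loose plain metal tin without tag, 62 mm across, 70 mm tall; origin at the centre of its underside
- hammer: bystander: loose hammer, 240 mm long, lying flat
There are look-alikes about, which are no part of the job. Leave any blue look-alike of the canister alone.

How it is judged:
By the outcome, as a careful person would: the job done as asked, in the order asked, and still so for the second after the job is handed in, while the arm keeps its last pose, push and grip.
It also fails if it takes over 72 s, if anything falls off the work surface, if the arm or the gripper's body presses on something with over 40 N, if the wrist force passes 120 N, or if a joint passes its speed limit or range.

### The arm

A 6-joint arm with a two-finger parallel gripper is mounted at the origin on the work surface. World frame = base frame: x ahead of the robot, y to its left, z up, the work surface at z = 0. Lengths are in m, angles in degrees, forces in N, time in s.
With the tool pointing down it reaches from about 0.375 to 0.9 m from the base axis. Payload 3.1 kg.
Tool frame: the origin (TCP) lies between the finger pads, 19 mm behind the fingertips; this is the grasp point; z points along the fingers, y is the line along which they close (so a half turn about z gives the same grasp; the last joint's range is limited). The gripper opens to 87 mm and grips with 3 to 60 N. Pads are 19 mm wide; open, the fingers measure 117 mm over their backs; the gripper's body (75 mm by 190 mm) begins 51 mm behind the grasp point.
Start: joints at [-75.373, 30.224, 82.088, -0, 67.689, -10.227], TCP at [0.263, -0.567, 0.241] pointing down, gripper open.
Joint ranges: [-176.69, 176.69], [-43.24, 126.21], [12.49, 139.97], [-82, 262], [0, 151.66], [-163.58, 163.58]. Speed limits (degrees/s): [159.86, 159.86, 180, 180, 180, 180].

### API

Orientations are given as a 3x3 rotation matrix whose columns are the frame's x, y, z axes.
In Python, from rig import bot, imaging, finder gives the robot as it stands. The module is installed in compiled form; this text tells all that it offers.
- The arm moves only by the tool play_rows, never from a script. Its argument "motion" is a list that holds one entry, the list of rows, each a list of 6 numbers: the shift along the tool's x, y, z in m, then the turn, a rotation vector about the tool's x, y, z in degrees. In form: [[[dx, dy, dz, wx, wy, wz], ...]]. A call has 1 to 8 rows; each row is the pose to reach, as a shift and turn from the pose commanded when the call began, along the tool's axes at that moment; what a row does not reach only later rows make up. A row lasts 1/12 s, in which the tool goes at most 41.7 mm and 7.16 degrees, less where a joint would pass 70% of its speed; a pose out of reach is approached as far as the arm can. A call with a gripper value outside its range is refused whole. "fingers" is the finger opening in m, from 0 to 0.087, set as the call begins (left out, the last holds). The fingers move at their own pace and stop on an object; the grip force is fixed at half the most. Time passes only in rows, so rows that repeat a pose let the fingers close. It gives the time, the measured TCP pose, the force, the opening and the grip force at its end, in the units of the state.
- bot.read_state(): the state, without advancing time (a new reading comes with each control period).
- imaging.capture(name): name is "side" or "top"; returns a dict with "frame" (400x640x3 uint8, red, green, blue), "camera_matrix" (3x3 intrinsics, pixels), "k1" (the pictures are not rectified: a ray, as slopes to the right and down, at radius r is drawn at 1 + k1 r^2 times it, then the intrinsics apply), "R" (3x3) and "t" (3): a world point X has camera coordinates R X + t. Camera axes: x right, y down, z forward; pixel columns grow to the right and rows downward; lengths in m; the calibration is good to about 2 mm. A picture is of the moment at which its call begins. There is no depth.
- bot.hand_in(): hands the job in; it is judged then, once.
Trained networks look in the newest picture that a camera, given by its name, has taken for a name from the list of things; names that differ only in an ending like _2 or _b are one class to them, and where a whole thing is asked for, a point or a joint stands for the part that bears it (a point fixed in the world has none). Each returns a list of dicts, best first, with "confidence" (0 to 1); they miss things now and then, are a little off and sometimes report something else, mostly with a low value. They report only what shows in the picture. A call takes as long as a camera call. They do not tell look-alikes from the thing itself.
- finder.recognise(camera, name): "at" ([x, y, z] in m, in world coordinates, good to about 4 mm: the middle of the surface that is visible of it).
- finder.outline_of(camera, name): "pixels" (400x640 bool, what is visible of it).
The state is a dict: "time_s": time; "joint_positions": joint angles; "qvel": joint speeds; "tau": joint torques, N m; "position": TCP position; "tcp_rot": TCP orientation; "force": force on the tool from outside, world axes, zero at the start; "moment": the same for the moment, N m; "opening": opening from 0.0 (shut) to 1.0 (fully open); "grasp_force": force on a finger pad.
Only numpy, scipy, OpenCV 4.12 (cv2) and the standard library are available. Lean on these libraries where they do the work, as an engineer would, in place of code of your own. Each camera call takes 0.05 s, during which the arm holds its last target. There are 200 camera calls.

## Working session

There is one attempt and no reset: what is moved stays moved. The work goes in short steps, Python scripts to look and compute and a tool call to move; the robot and the scene stay as the last step left them, time stands still between calls to the robot, and variables do not carry over. Pictures are saved under pics/ and viewed, at most 10 in all, crops included, and the job is handed in when it is done.

Besides the shell and the picture viewer there is one more tool, called after "Call:" in YAML: its name, and indented under it one key for each argument. play_rows: Moves the arm, as the interface text tells. Its arguments: {"type":"object","properties":{"motion":{"type":"array"},"fingers":{"type":"number"}},"required":["motion"]}

```bash
ls; mkdir -p pics
python3 - <<'E'
from rig import bot, imaging, finder
import cv2, numpy as np
s=bot.read_state(); print(s)
for c in ("side","top"):
    d=imaging.capture(c); cv2.imwrite(f"pics/{c}0.png",d["frame"][:,:,::-1])
    print(c,d["camera_matrix"].tolist(),d["k1"],d["R"].tolist(),d["t"].tolist())
    for n in ["reader","reader_window","canister","canister_tag","wheel","wheel_hub","handle","handle_mid","cuff","dish","mug","file_jar","torch","tin","hammer"]:
        r=finder.recognise(c,n); print(c,n,[(np.round(x["at"],3).tolist(),round(x["confidence"],2)) for x in r])
E
```

```text
pics
{'time_s': 0.0, 'joint_positions': array([-7.53710376e+01,  3.02769172e+01,  8.21558270e+01, -1.15558705e-03,
        6.76887143e+01, -1.02278004e+01]), 'qvel': array([ 0.07904677,  0.05119576, -0.02196989,  0.04394526, -0.09095894,
        0.11205604]), 'tau': array([ 5.79935477e-04, -4.40040672e+01, -1.76590240e+01,  6.31381175e-02,
        5.81319490e-02, -1.66648579e-04]), 'position': array([ 0.26256042, -0.56641923,  0.24029666]), 'tcp_rot': array([[ 9.07358355e-01,  4.20357596e-01, -5.53439772e-04],
       [ 4.20357808e-01, -9.07356118e-01,  2.04641424e-03],
       [ 3.58058808e-04, -2.08947379e-03, -9.99997753e-01]]), 'force': array([-0.11605286,  0.15419249,  0.51144463]), 'moment': array([-0.00387265, -0.00766764,  0.04825051]), 'grasp_force': 0.0, 'opening': 1.0009570904253682}
side [[418.2771979563258, 0.0, 319.94346874509023], [0.0, 418.2771979563258, 198.7684106532202], [0.0, 0.0, 1.0]] -0.032476647417953815 [[-0.9987052653771491, -0.04541696467631601, -0.022914890956510333], [-0.004091472208438095, 0.5207116051473875, -0.8537228379983747], [0.05070554962847827, -0.
[... 1500 characters left out ...]
79, 0.233, 0.119], 0.58)]
top canister_tag [([0.479, 0.234, 0.119], 0.89), ([0.61, 0.207, 0.111], 0.68), ([0.518, -0.241, 0.116], 0.65)]
top wheel [([0.521, -0.236, 0.114], 0.62)]
top wheel_hub [([0.522, -0.239, 0.116], 0.87), ([0.482, 0.238, 0.119], 0.54)]
top handle [([0.356, 0.475, 0.024], 0.57)]
top handle_mid [([0.571, -0.246, 0.172], 0.62), ([0.481, 0.237, 0.118], 0.54)]
top cuff [([0.48, 0.234, 0.118], 0.69)]
top dish [([0.639, 0.037, 0.017], 0.7), ([0.717, -0.328, 0.072], 0.62)]
top mug [([0.71, 0.34, 0.044], 0.72)]
top file_jar [([0.716, -0.329, 0.07], 0.85)]
top torch [([0.732, 0.192, 0.049], 0.57)]
top tin [([0.742, -0.185, 0.068], 0.81)]
top hammer [([0.356, 0.471, 0.028], 0.82)]
```

View pics/side0.png

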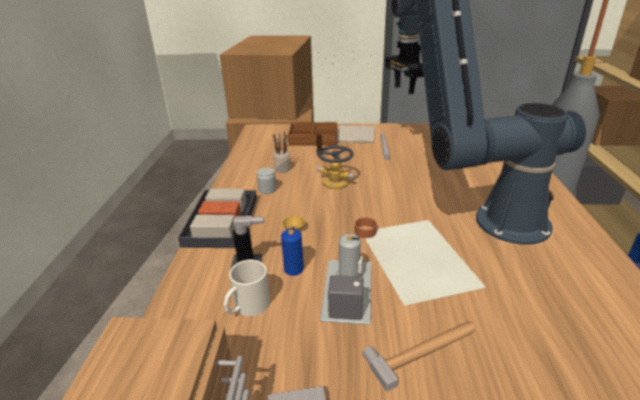

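View pics/top0.png

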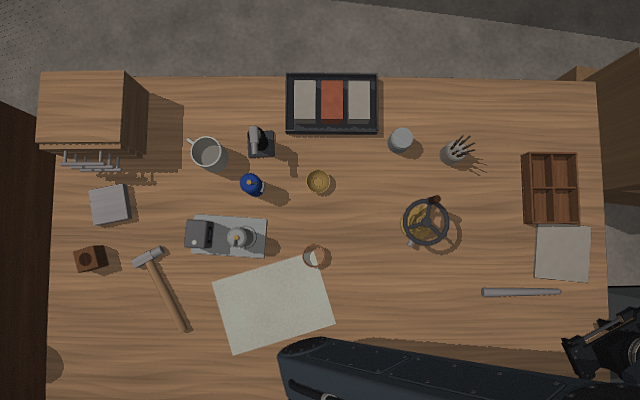

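Run:
```python
import cv2
a=cv2.imread('pics/top0.png')[60:260,140:340]; b=cv2.imread('pics/side0.png')[170:370,90:290]
cv2.imwrite('pics/crop1.png',cv2.hconcat([cv2.resize(a,(400,400),interpolation=2),cv2.resize(b,(400,400),interpolation=2)]))
a=cv2.imread('pics/top0.png')
cv2.imwrite('pics/crop2.png',cv2.resize(a[130:280,150:300],(600,600),interpolation=2))
```

```text
(no output)
```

View crop2.

The side view shows the silver canister at (349,255) with the reader block at (346,298), the blue look-alike at (292,250) and the wheel at (335,155). The top view shows the canister at (239,236), the block at (200,234), and the wheel at (425,222) with its handle at (434,199).

View pics/crop2.png

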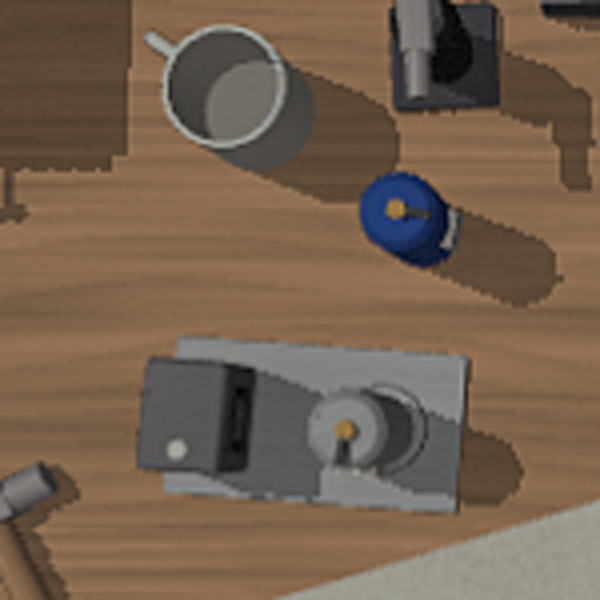

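View pics/crop1.png

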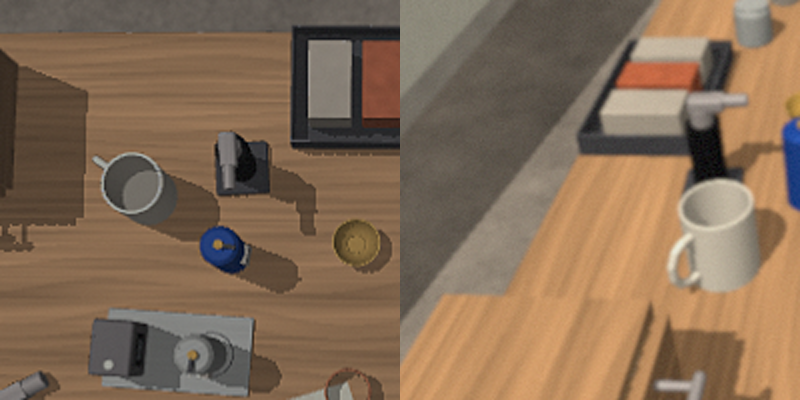

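The crops show the canister's dark ridge running from the knob at top pixel (236,237) down to (235,245), which is towards world -x. The block's window faces the spot.

```bash
cat > h.py <<'E'
from rig import bot, imaging, finder
import cv2, numpy as np
from scipy.optimize import minimize
def proj(c,X):
    rv,_=cv2.Rodrigues(c["R"]); p,_=cv2.projectPoints(np.float64(X).reshape(-1,1,3),rv,np.float64(c["t"]),c["camera_matrix"],np.array([c["k1"],0,0,0.]))
    return p[:,0]
def norm(c,p): return cv2.undistortPoints(np.float64(p).reshape(-1,1,2),c["camera_matrix"],np.array([c["k1"],0,0,0.]))[:,0]
def unproj(c,p,z):
    n=norm(c,p); d=np.c_[n,np.ones(len(n))]@c["R"]; o=-c["R"].T@c["t"]
    return o+d*((z-o[2])/d[:,2])[:,None]
def tri(a,pa,b,pb):
    P=[np.c_[c["R"],c["t"]] for c in (a,b)]
    X=cv2.triangulatePoints(P[0],P[1],norm(a,pa).T,norm(b,pb).T); return (X[:3]/X[3]).T
def circ(x,y,z,r): 
    t=np.linspace(0,2*np.pi,40); return np.c_[x+r*np.cos(t),y+r*np.sin(t),0*t+z]
S=4
def hullmask(c,parts):
    m=np.zeros((400*S,640*S),np.uint8)
    for X in parts: cv2.fillConvexPoly(m,cv2.convexHull(np.int32(np.round((proj(c,X)+.5)*S-.5))),1)
    return m.astype(bool)
def up(m): return np.repeat(np.repeat(m,S,0),S,1)
def masks(cam,name): return [(r["confidence"],r["pixels"]) for r in finder.outline_of(cam,name)]
E
python3 - <<'E'
from h import *
T=imaging.capture("top"); Sd=imaging.capture("side"); C={"top":T,"side":Sd}
import pickle
M={}
for n in ["canister","reader","handle","wheel","handle_mid","wheel_hub"]:
    for c in C:
        M[c,n]=masks(c,n)
        for cf,m in M[c,n]:
            y,x=np.nonzero(m); print(c,n,round(cf,2),len(x),np.round([x.mean(),y.mean()],1),x.min(),x.max(),y.min(),y.max())
pickle.dump((C,M),open("d.pkl","wb"))
E
```

```text
top canister 0.7 467 [239.5 237.9] 227 252 228 249
top canister 0.67 417 [251.8 184.6] 240 264 174 195
side canister 0.85 915 [348.9 255.3] 338 361 234 275
side canister 0.74 928 [291.7 250.9] 280 303 226 275
top reader 0.77 2460 [223.8 235. ] 184 266 215 257
side reader 0.59 2498 [346.4 295.8] 321 370 260 324
side reader 0.34 392 [364.8 226.9] 354 376 217 237
top handle 0.58 74 [434.6 199.5] 430 440 196 203
side handle 0.5 89 [318.4 141.9] 316 321 134 149
top wheel 0.67 746 [426.1 218.5] 403 448 196 243
top wheel 0.55 469 [239.6 237.9] 226 253 228 249
top wheel 0.27 749 [260.  142.6] 247 274 126 157
side wheel 0.69 482 [330.5 151.3] 316 351 134 162
side handle_mid 0.56 89 [318.4 141.9] 316 321 134 149
top wheel_hub 0.66 960 [426.8 220.8] 403 449 196 244
top wheel_hub 0.44 466 [317.4 181.1] 305 329 170 192
side wheel_hub 0.72 451 [329.6 151. ] 316 351 135 161
```

```bash
cat > fit.py <<'E'
from h import *
def can_parts(x,y): return [np.r_[circ(x,y,.006,.026),circ(x,y,.114,.026),circ(x,y,.125,.017)]]
def fitcan(C,M,x0):
    def cost(p,cs=("top","side")):
        v=0
        for c in cs:
            a=up(M[c]); b=hullmask(C[c],can_parts(*p))
            if c=="side":
                blk=up(M["rs"]); a=a&~blk; b=b&~blk
            v+=1-(a&b).sum()/(a|b).sum()
        return v
    o={"initial_simplex":np.array(x0)+np.array([[0,0],[.008,0],[0,.008]]),"xatol":1e-4}
    return [(np.round(r.x,4),round(r.fun,3)) for r in (minimize(cost,x0,args=(cs,),method="Nelder-Mead",options=o) for cs in (("top","side"),("top",),("side",)))]
def box(x,y,a,x0,x1,w,z0,z1):
    c,s=np.cos(a),np.sin(a)
    return np.array([[x+c*u-s*v,y+s*u+c*v,z] for u in(x0,x1) for v in(-w,w) for z in(z0,z1)])
E
python3 - <<'E'
from fit import *; import pickle
C,M=pickle.load(open("d.pkl","rb"))
m={"top":M["top","canister"][0][1],"side":M["side","canister"][0][1],"rs":M["side","reader"][0][1]}
can=fitcan(C,m,[.48,.235]); print("can",can)
cx,cy=can[0][0]
def cost(p):
    v=0
    for c in C:
        cm=hullmask(C[c],can_parts(cx,cy))
        b=hullmask(C[c],[box(*p,-.055,.15,.055,0,.006),box(*p,.09,.146,.037,0,.086)])
        a=up(M[c,"reader"][0][1]); k=cv2.dilate(cm.astype(np.uint8),np.ones((13,13)))>0
        a=a&~k;b=b&~k; v+=1-(a&b).sum()/(a|b).sum()
    return v
x0=np.array([.48,.23,1.57])
r=minimize(cost,x0,method="Nelder-Mead",options={"initial_simplex":x0+np.array([[0,0,0],[.01,0,0],[0,.01,0],[0,0,.1]]),"xatol":1e-4})
print("reader",r.x.round(4),np.degrees(r.x[2]),r.fun)
# plate corners top manual
pc=np.array([[180,338],[468,355],[458,512],[165,490]])/4+[150,130]-.5
w=unproj(C["top"],pc,.006); print(w.round(4), [np.linalg.norm(w[i]-w[(i+1)%4]).round(4) for i in range(4)])
d=(w[0]-w[1])+(w[3]-w[2]); print("plate yaw",np.degrees(np.arctan2(d[1],d[0])))
# handle
T,S_=C["top"],C["side"]
print("handle tri",tri(T,[434.6,199.5],S_,[318.4,141.9]).round(4))
print("hub", unproj(T,[[425.5,222]],.118).round(4))
g=C["top"]["frame"][229:250,226:252].max(2); print(g)
k=proj(T,[[cx,cy,.125],[cx,cy,.131]]); print(k)
E
```

```text
can [(array([0.4803, 0.244 ]), np.float64(0.146)), (array([0.4792, 0.244 ]), np.float64(0.072)), (array([0.4812, 0.2452]), np.float64(0.05))]
reader [0.4817 0.2374 1.5094] 86.4806022712394 0.13702427462672806
[[0.5444 0.3839 0.006 ]
 [0.5335 0.1817 0.006 ]
 [0.4246 0.1872 0.006 ]
 [0.4385 0.3916 0.006 ]] [np.float64(0.2025), np.float64(0.109), np.float64(0.2048), np.float64(0.1062)]
plate yaw 86.50897137474371
handle tri [[ 0.575  -0.2498  0.1464]]
hub [[ 0.5204 -0.2337  0.118 ]]
[[ 87  86  85  82  88 118 119 115 114 117 116 117 111 106 101  99  80  57
   42  41  41  58  98 119 145 146]
 [ 89  88  85 100 110 118 120 126 130 134 134 132 130 125 112 101 101  86
   58  50  49  49  44  45 122 132]
 [ 89  89  92 117 123 127 131 135 137 136 134 132 134 136 133 119 101  95
   85  53  51  50  51  48  52  83]
 [ 87  84 112 122 131 137 135 135 135 131 133 132 135 136 137 134 115  93
   95  69  47  51  55  52  50  61]
 [ 85  94 123 115 132 136 134 133 134 133 137 138 136 134 130 130 129 104
   89  89  50  49  51  53  50  48]
 [ 85 112 127 114 131 133 133 134 138 138 127 124 131 130 129 130 134 
[... 1033 characters left out ...]
  99 111 116 125 106  66  58  56  84 131 125 113  95  91  81
   63  56  56  58  56  63  86  96]
 [ 89  90  88  84  96 107 116  84  59  55  64  79 110 100  95  91  79  59
   55  55  58  66  75  84  96  85]
 [ 91  88  89  87  80 119 120  94  92  82  81  85  92  82  79  78  69  78
   62  60  72  85  90  82  82  76]
 [ 89  88  90  85 107 134 130 121 137 120 115 111 133 130  88  87  96 117
   74  66  76  84  72  76  73  89]
 [ 90  91  88  85 129 138 136 135 146 133 131 131 147 155 124 130 131 123
   73  69  76  75  74  91  92  90]
 [ 89  89  89  84 127 135 133 133 133 134 133 133 125 127 128 143 140 124
  109  83  89  89  92  91  92  92]]
[[235.46062899 237.26470172]
 [234.98398625 237.2655949 ]]
```

```bash
cat > go.py <<'E'
import sys,numpy as np
from rig import bot
def rows(targets,s=None,z=True):
    """targets: (x,y,z,yawdeg of tool x) -> rows"""
    s=s or bot.read_state(); R=s["tcp_rot"]; yaw=np.degrees(np.arctan2(R[1,0],R[0,0])); c,q=np.cos(np.radians(yaw)),np.sin(np.radians(yaw))
    A=np.array([[c,q,0],[q,-c,0],[0,0,-1]]).T
    out=[]
    for t in targets:
        d=A.T@(np.array(t[:3])-s["position"]); w=(yaw-t[3]+180)%360-180
        out.append([round(v,4) for v in d]+[0,0,round(w,1)])
    print("now",s["position"].round(4),"yaw",round(yaw,2),"J",s["joint_positions"].round(1),"F",s["force"].round(1),"open",round(s["opening"]*.087,4),s["grasp_force"],s["time_s"]); print(out)
if __name__=="__main__": rows([eval(a) for a in sys.argv[1:]])
E
python3 go.py "(.42,-.28,.26,75)" "(.46,0,.26,128)" "(.4805,.2435,.20,160)"
```

```text
now [ 0.2627 -0.5671  0.2412] yaw 24.86 J [-75.4  30.2  82.1  -0.   67.7 -10.2] F [1.3 0.7 0.2] open 0.0874 0.0 2.3
[[np.float64(0.2634), np.float64(-0.1944), np.float64(-0.0188), 0, 0, np.float64(-50.1)], [np.float64(0.4174), np.float64(-0.4316), np.float64(-0.0188), 0, 0, np.float64(-103.1)], [np.float64(0.5383), np.float64(-0.6439), np.float64(0.0412), 0, 0, np.float64(-135.1)]]
```

Call:
play_rows:
  motion:
    - [[0.263, -0.194, -0.019, 0, 0, -50], [0.263, -0.194, -0.019, 0, 0, -50], [0.263, -0.194, -0.019, 0, 0, -50], [0.263, -0.194, -0.019, 0, 0, -50], [0.263, -0.194, -0.019, 0, 0, -50], [0.263, -0.194, -0.019, 0, 0, -50], [0.263, -0.194, -0.019, 0, 0, -50], [0.263, -0.194, -0.019, 0, 0, -50]]
  fingers: 0.087

```text
time_s: 2.97
position: [0.4205, -0.278, 0.2606]
tcp_rot: [[0.257, 0.966, 0.0], [0.966, -0.257, 0.0], [0.0, 0.0, -1.0]]
force: [1.2, -1.1, 0.4]
opening: 1.0
grasp_force: 0.0
```

```bash
python3 go.py "(.46,0,.26,128)" "(.4805,.2435,.20,160)"
```

```text
now [ 0.4205 -0.278   0.2606] yaw 75.12 J [-46.2  19.5  97.8   0.   62.7 -31.3] F [ 1.2 -1.1  0.4] open 0.087 0.0 2.9667
[[np.float64(0.2788), np.float64(-0.0332), np.float64(0.0006), 0, 0, np.float64(-52.9)], [np.float64(0.5194), np.float64(-0.0759), np.float64(0.0606), 0, 0, np.float64(-84.9)]]
```

Call:
play_rows:
  motion:
    - [[0.279, -0.033, 0, 0, 0, -53], [0.279, -0.033, 0, 0, 0, -53], [0.279, -0.033, 0, 0, 0, -53], [0.279, -0.033, 0, 0, 0, -53], [0.279, -0.033, 0, 0, 0, -53], [0.279, -0.033, 0, 0, 0, -53], [0.279, -0.033, 0, 0, 0, -53], [0.279, -0.033, 0, 0, 0, -53]]

```text
time_s: 3.63
position: [0.4605, 0.0026, 0.2605]
tcp_rot: [[-0.622, 0.783, 0.0], [0.783, 0.622, 0.002], [0.002, 0.002, -1.0]]
force: [-0.3, -1.0, -0.6]
opening: 1.002
grasp_force: 0.0
```

```bash
python3 go.py "(.4805,.2435,.20,160)"
```

```text
now [0.4605 0.0026 0.2605] yaw 128.48 J [-13.7  16.  103.5   0.2  60.5 -52.3] F [-0.3 -1.  -0.6] open 0.0872 0.0 3.6333
[[np.float64(0.1761), np.float64(0.1655), np.float64(0.0605), 0, 0, np.float64(-31.5)]]
```

Call:
play_rows:
  motion:
    - [[0.176, 0.1655, 0.06, 0, 0, -31.5], [0.176, 0.1655, 0.06, 0, 0, -31.5], [0.176, 0.1655, 0.06, 0, 0, -31.5], [0.176, 0.1655, 0.06, 0, 0, -31.5], [0.176, 0.1655, 0.06, 0, 0, -31.5], [0.176, 0.1655, 0.06, 0, 0, -31.5], [0.176, 0.1655, 0.06, 0, 0, -31.5], [0.176, 0.1655, 0.06, 0, 0, -31.5]]

```text
time_s: 4.3
position: [0.483, 0.2398, 0.1996]
tcp_rot: [[-0.937, 0.348, -0.001], [0.348, 0.937, -0.0], [0.001, -0.001, -1.0]]
force: [-0.5, -0.4, -0.3]
opening: 1.0
grasp_force: 0.0
```

```bash
python3 go.py "(.4805,.2435,.095,160)"
python3 - <<'E'
from h import *
d=imaging.capture("side")
cv2.imwrite("pics/s1.png",cv2.resize(d["frame"][180:330,270:420,::-1],(600,600),interpolation=2))
E
```

```text
now [0.483  0.2398 0.1996] yaw 159.61 J [ 14.5  26.9  96.9  -0.   56.3 -55.1] F [-0.5 -0.4 -0.3] open 0.087 0.0 4.3
[[np.float64(0.0036), np.float64(0.0026), np.float64(0.1046), 0, 0, np.float64(-0.4)]]
```

View pics/s1.png

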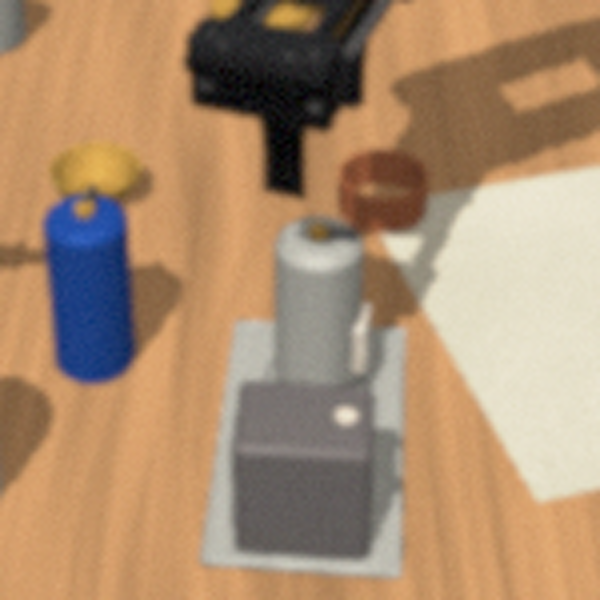

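The crop shows the gripper above the canister. The white tag is at (360,340) on the canister's right side (world -x), turned slightly towards the camera.

Call:
play_rows:
  motion:
    - [[0.001, 0.001, 0.03, 0, 0, 0], [0.001, 0.001, 0.06, 0, 0, 0], [0.001, 0.001, 0.09, 0, 0, 0], [0.001, 0.001, 0.104, 0, 0, 0], [0.001, 0.001, 0.104, 0, 0, 0], [0.001, 0.001, 0.104, 0, 0, 0]]

```text
time_s: 4.85
position: [0.4831, 0.2377, 0.0963]
tcp_rot: [[-0.935, 0.355, -0.001], [0.355, 0.935, -0.0], [0.001, -0.001, -1.0]]
force: [0.1, 0.1, 0.8]
opening: 0.999
grasp_force: 0.0
```

```bash
python3 go.py "(.4805,.2435,.095,160)"
```

```text
now [0.4831 0.2377 0.0963] yaw 159.23 J [ 14.3  36.2 101.4  -0.   42.5 -54.9] F [0.1 0.1 0.8] open 0.0869 0.0 4.85
[[np.float64(0.0045), np.float64(0.0045), np.float64(0.0013), 0, 0, np.float64(-0.8)]]
```

Call:
play_rows:
  motion:
    - [[0.0045, 0.0045, 0.001, 0, 0, 0], [0.0045, 0.0045, 0.001, 0, 0, 0], [0.0045, 0.0045, 0.001, 0, 0, 0], [0.0045, 0.0045, 0.001, 0, 0, 0]]

```text
time_s: 5.18
position: [0.4809, 0.2453, 0.0964]
tcp_rot: [[-0.936, 0.352, 0.002], [0.352, 0.936, 0.001], [-0.002, 0.001, -1.0]]
force: [-0.5, 1.2, -0.6]
opening: 0.997
grasp_force: 0.0
```

Call:
play_rows:
  motion:
    - [[0, 0, 0, 0, 0, 0], [0, 0, 0, 0, 0, 0], [0, 0, 0, 0, 0, 0], [0, 0, 0, 0, 0, 0], [0, 0, 0, 0, 0, 0], [0, 0, 0, 0, 0, 0], [0, 0, 0, 0, 0, 0], [0, 0, 0, 0, 0, 0]]
  fingers: 0.03

```text
time_s: 5.85
position: [0.48, 0.2447, 0.0952]
tcp_rot: [[-0.936, 0.352, -0.001], [0.352, 0.936, -0.001], [0.001, -0.001, -1.0]]
force: [-0.4, -1.7, -0.3]
opening: 0.59
grasp_force: 29.8
```

```bash
python3 go.py "(.4805,.2435,.095,160)"
```

```text
now [0.48   0.2447 0.0952] yaw 159.37 J [ 15.1  36.3 101.4  -0.   42.4 -54.2] F [-0.4 -1.7 -0.3] open 0.0514 29.8177270735232 5.85
[[np.float64(-0.0009), np.float64(-0.0009), np.float64(0.0002), 0, 0, np.float64(-0.6)]]
```

Call:
play_rows:
  motion:
    - [[0, 0, 0, 0, 0, 6], [0, 0, 0, 0, 0, 12], [0, 0, 0, 0, 0, 18], [0, 0, 0, 0, 0, 24], [0, 0, 0, 0, 0, 30], [0, 0, 0, 0, 0, 36], [0, 0, 0, 0, 0, 42], [0, 0, 0, 0, 0, 45]]

```text
time_s: 6.52
position: [0.4804, 0.2459, 0.0951]
tcp_rot: [[-0.408, 0.913, 0.0], [0.913, 0.408, 0.002], [0.001, 0.001, -1.0]]
force: [0.3, 1.6, 0.2]
opening: 0.59
grasp_force: 29.9
```

Call:
play_rows:
  motion:
    - [[0, 0, 0, 0, 0, 6], [0, 0, 0, 0, 0, 12], [0, 0, 0, 0, 0, 18], [0, 0, 0, 0, 0, 24], [0, 0, 0, 0, 0, 30], [0, 0, 0, 0, 0, 36], [0, 0, 0, 0, 0, 42], [0, 0, 0, 0, 0, 44.5]]

```text
time_s: 7.18
position: [0.4812, 0.2457, 0.0952]
tcp_rot: [[0.349, 0.937, 0.002], [0.937, -0.349, 0.001], [0.002, 0.001, -1.0]]
force: [0.8, 0.9, -1.5]
opening: 0.592
grasp_force: 29.8
```

Call:
play_rows:
  motion:
    - [[0, 0, 0, 0, 0, 0], [0, 0, 0, 0, 0, 0], [0, 0, 0, 0, 0, 0]]

```text
time_s: 7.43
position: [0.4807, 0.2452, 0.0952]
tcp_rot: [[0.343, 0.939, 0.001], [0.939, -0.343, 0.0], [0.001, 0.001, -1.0]]
force: [0.8, 1.0, -2.4]
opening: 0.588
grasp_force: 29.8
```

Call:
play_rows:
  motion:
    - [[0, 0, 0, 0, 0, 0], [0, 0, 0, 0, 0, 0], [0, 0, 0, 0, 0, 0], [0, 0, 0, 0, 0, 0], [0, 0, 0, 0, 0, 0], [0, 0, 0, 0, 0, 0]]
  fingers: 0.087

```text
time_s: 7.93
position: [0.4803, 0.245, 0.0953]
tcp_rot: [[0.344, 0.939, -0.0], [0.939, -0.344, -0.0], [-0.0, -0.0, -1.0]]
force: [-0.4, 0.0, -0.0]
opening: 0.944
grasp_force: 0.0
```

Call:
play_rows:
  motion:
    - [[0, 0, -0.03, 0, 0, 0], [0, 0, -0.07, 0, 0, 0], [0, 0, -0.11, 0, 0, 0], [0, 0, -0.11, 0, 0, 0]]

```text
time_s: 8.27
position: [0.4849, 0.2465, 0.2124]
tcp_rot: [[0.344, 0.939, 0.015], [0.939, -0.344, 0.004], [0.009, 0.012, -1.0]]
force: [1.2, -0.1, 0.7]
opening: 0.998
grasp_force: 0.0
```

```bash
python3 go.py "(.45,.06,.23,70)"
```

```text
now [0.4849 0.2465 0.2124] yaw 69.87 J [15.2 25.8 96.1  0.  57.2 35.3] F [ 1.2 -0.1  0.7] open 0.0868 0.0 8.2667
[[np.float64(-0.1871), np.float64(0.0314), np.float64(-0.0176), 0, 0, np.float64(-0.1)]]
```

Call:
play_rows:
  motion:
    - [[-0.04, 0.006, -0.018, 0, 0, 0], [-0.08, 0.012, -0.018, 0, 0, 0], [-0.12, 0.02, -0.018, 0, 0, 0], [-0.16, 0.026, -0.018, 0, 0, 0], [-0.187, 0.031, -0.018, 0, 0, 0], [-0.187, 0.031, -0.018, 0, 0, 0]]

```text
time_s: 8.77
position: [0.4441, 0.0549, 0.2233]
tcp_rot: [[0.349, 0.937, -0.001], [0.937, -0.349, -0.002], [-0.002, -0.0, -1.0]]
force: [-0.1, 1.0, -0.7]
opening: 0.999
grasp_force: 0.0
```

Run:
```python
from fit import *
n=6
T=imaging.capture("top"); S_=imaging.capture("side")
t=np.mean([T["frame"]]+[imaging.capture("top")["frame"] for _ in range(n)],0).astype(np.uint8); s=np.mean([S_["frame"]]+[imaging.capture("side")["frame"] for _ in range(n)],0).astype(np.uint8)
np.savez("avg.npz",t=t,s=s)
M={"top":masks("top","canister")[0][1],"side":masks("side","canister")[0][1],"rs":masks("side","reader")[0][1]}
print([ (m.sum(),np.argwhere(m).mean(0).round(1)) for m in M.values()])
print(fitcan({"top":T,"side":S_},M,[.48,.244]))
a=cv2.resize(t[212:262,212:262,::-1],(400,400),interpolation=2); b=cv2.resize(s[225:275,324:374,::-1],(400,400),interpolation=2)
cv2.imwrite("pics/r1.png",cv2.hconcat([a,b]))
```

```text
[(np.int64(448), array([238.1, 238.3])), (np.int64(933), array([251.4, 291.7])), (np.int64(2428), array([295.6, 346.2]))]
[(array([0.4782, 0.2465]), np.float64(1.051)), (array([0.4782, 0.2465]), np.float64(0.051)), (array([0.48 , 0.244]), np.float64(1.0))]
```

View pics/r1.png

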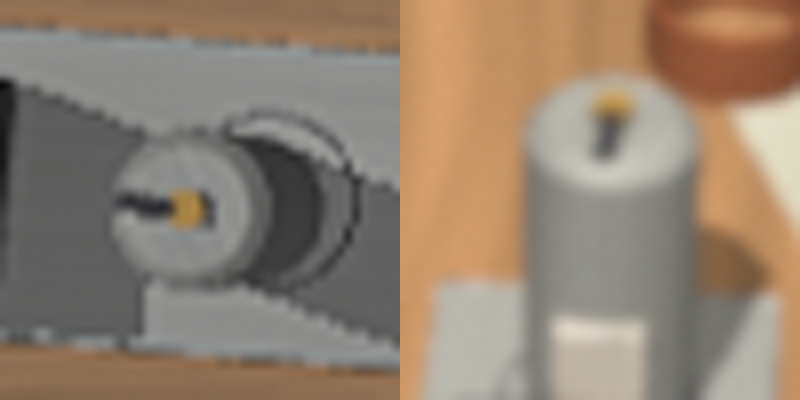

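The left crop (top view) shows the ridge pointing left at the block, from the knob at (188,209) to (120,200). The right crop (side view) shows the tag's top part at x 550–650, with the canister's sides at 525–697.

Run:
```python
from fit import *
z=np.load("avg.npz"); s=z["s"].astype(float); t=z["t"].astype(float)
T=imaging.capture("top");S_=imaging.capture("side")
print("side rows, R-B / R")
for r in (250,252,266,268,270): print(r,s[r,334:366,0].astype(int).tolist())
# model predictions
x,y=.4805,.245
for dg in (80,84,86.5,89,93):
    a=np.radians(dg); u=np.array([np.cos(a),np.sin(a)]); v=np.array([-u[1],u[0]])
    P=lambda rad,w,h:[x+rad*u[0]+w*v[0],y+rad*u[1]+w*v[1],h]
    q=proj(S_,[P(.030,-.013,.063),P(.030,.013,.063),P(.030,-.013,.055),P(.030,.013,.055),P(.021,0,.131),P(.0105,0,.131)])
    p=proj(T,[P(.021,0,.131),P(.012,0,.131)])
    print(dg,"tag top L/R",q[1].round(2),q[0].round(2),"lower",q[3].round(2),q[2].round(2),"ridge",q[4].round(2),"top ridge",p.round(2).tolist())
for h in (.055,.09,.114):
    c=proj(S_,circ(x,y,h,.026)); print("can edges",h,c[:,0].min().round(2),c[:,0].max().round(2),"axis",proj(S_,[[x,y,h]]).round(2))
print("knob top view",proj(T,[[x,y,.131]]).round(2))
g=t[228:250,224:246].max(2).astype(int); print(g[5:15].tolist())
```

```text
side rows, R-B / R
250 [205, 203, 200, 195, 181, 154, 127, 123, 130, 137, 140, 143, 146, 148, 147, 145, 145, 145, 143, 140, 136, 132, 131, 125, 119, 115, 130, 170, 198, 206, 206, 200]
252 [206, 204, 201, 194, 180, 152, 128, 125, 133, 136, 141, 143, 146, 148, 147, 145, 146, 142, 142, 139, 136, 133, 131, 125, 121, 114, 127, 160, 188, 196, 200, 199]
266 [185, 185, 185, 184, 176, 153, 130, 130, 154, 193, 218, 223, 221, 219, 217, 212, 210, 208, 210, 204, 176, 142, 127, 121, 115, 109, 106, 112, 115, 116, 117, 125]
268 [185, 185, 184, 182, 171, 151, 131, 131, 147, 174, 191, 195, 195, 196, 193, 193, 191, 192, 195, 191, 167, 135, 123, 120, 116, 109, 108, 113, 117, 116, 127, 149]
270 [185, 184, 180, 168, 157, 141, 128, 132, 148, 174, 188, 191, 190, 190, 190, 191, 191, 190, 192, 188, 164, 133, 124, 121, 114, 109, 107, 113, 120, 134, 155, 172]
80 tag top L/R [352.28 267.11] [341.22 265.71] lower [352.22 269.75] [341.2  268.34] ridge [347.72 240.65] top ridge [[226.29, 235.66], [229.84, 236.31]]
84 tag top L/R [353.23 266.95] [342.06 266.05] lower [353.16 269.59] [342.04 268.69] ridge [348.37 240
[... 1057 characters left out ...]
116, 122, 144, 160, 162, 145, 87, 122, 141, 144, 145, 141, 105, 96, 91], [96, 97, 80, 64, 55, 58, 57, 61, 60, 95, 155, 163, 168, 92, 86, 140, 144, 144, 147, 109, 94, 90], [95, 94, 103, 114, 115, 73, 60, 56, 60, 86, 154, 164, 168, 109, 88, 145, 143, 143, 148, 114, 94, 91], [96, 93, 127, 148, 157, 122, 112, 107, 114, 141, 163, 167, 155, 106, 86, 144, 143, 143, 145, 112, 94, 88], [96, 92, 126, 138, 147, 149, 147, 145, 148, 146, 152, 155, 136, 116, 111, 145, 146, 144, 136, 102, 95, 78], [94, 91, 118, 129, 141, 147, 143, 140, 141, 142, 139, 140, 144, 144, 141, 144, 148, 146, 124, 98, 98, 65], [94, 93, 96, 121, 135, 145, 144, 141, 139, 141, 138, 136, 140, 141, 140, 139, 148, 139, 108, 97, 89, 61]]
```

```bash
python3 go.py "(.4805,.245,.21,68)"
```

```text
now [0.445  0.0588 0.2232] yaw 69.85 J [ -6.8  18.3 107.6   0.   54.   13.4] F [-0.2 -0.4 -0.3] open 0.0873 0.0 9.7167
[[np.float64(0.1871), np.float64(-0.0308), np.float64(0.0132), 0, 0, np.float64(1.8)]]
```

Call:
play_rows:
  motion:
    - [[0.04, -0.007, 0, 0, 0, 0], [0.08, -0.014, 0.005, 0, 0, 0], [0.12, -0.02, 0.01, 0, 0, 0], [0.16, -0.026, 0.013, 0, 0, 0], [0.187, -0.031, 0.013, 0, 0, 0], [0.187, -0.031, 0.013, 0, 0, 0], [0.187, -0.031, 0.013, 0, 0, 0], [0.187, -0.031, 0.013, 0, 0, 0]]

```text
time_s: 10.38
position: [0.4797, 0.2445, 0.21]
tcp_rot: [[0.344, 0.939, -0.001], [0.939, -0.344, -0.001], [-0.001, -0.001, -1.0]]
force: [-0.5, -0.1, -0.8]
opening: 1.001
grasp_force: 0.0
```

```bash
python3 go.py "(.4805,.245,.095,70)"
```

```text
now [0.4797 0.2445 0.21  ] yaw 69.88 J [15.1 26.  96.4 -0.  57.7 35.3] F [-0.5 -0.1 -0.8] open 0.0871 0.0 10.3833
[[np.float64(0.0007), np.float64(0.0005), np.float64(0.115), 0, 0, np.float64(-0.1)]]
```

Call:
play_rows:
  motion:
    - [[0.0005, 0.0005, 0.03, 0, 0, 0], [0.0005, 0.0005, 0.06, 0, 0, 0], [0.0005, 0.0005, 0.09, 0, 0, 0], [0.0005, 0.0005, 0.113, 0, 0, 0], [0.0005, 0.0005, 0.114, 0, 0, 0], [0.0005, 0.0005, 0.114, 0, 0, 0]]

```text
time_s: 10.88
position: [0.4801, 0.2437, 0.0955]
tcp_rot: [[0.346, 0.938, -0.003], [0.938, -0.346, -0.001], [-0.002, -0.003, -1.0]]
force: [0.5, 0.2, -0.0]
opening: 0.996
grasp_force: 0.0
```

Call:
play_rows:
  motion:
    - [[0, 0, 0, 0, 0, 0], [0, 0, 0, 0, 0, 0], [0, 0, 0, 0, 0, 0], [0, 0, 0, 0, 0, 0], [0, 0, 0, 0, 0, 0], [0, 0, 0, 0, 0, 0], [0, 0, 0, 0, 0, 0], [0, 0, 0, 0, 0, 0]]
  fingers: 0.03

```text
time_s: 11.55
position: [0.4805, 0.2456, 0.0967]
tcp_rot: [[0.344, 0.939, -0.001], [0.939, -0.344, 0.0], [0.0, -0.001, -1.0]]
force: [-2.1, 1.1, 4.9]
opening: 0.583
grasp_force: 29.9
```

Call:
play_rows:
  motion:
    - [[-0.001, 0.0008, 0, 0, 0, -1], [-0.002, 0.0016, 0, 0, 0, -2], [-0.0034, 0.0023, 0, 0, 0, -3], [-0.0034, 0.0023, 0, 0, 0, -3], [-0.0034, 0.0023, 0, 0, 0, -3], [-0.0034, 0.0023, 0, 0, 0, -3]]

```text
time_s: 12.05
position: [0.4804, 0.2429, 0.0968]
tcp_rot: [[0.296, 0.955, -0.003], [0.955, -0.296, 0.003], [0.002, -0.003, -1.0]]
force: [-4.7, 5.6, 8.0]
opening: 0.583
grasp_force: 29.9
```

Call:
play_rows:
  motion:
    - [[0, 0, 0, 0, 0, 0], [0, 0, 0, 0, 0, 0], [0, 0, 0, 0, 0, 0], [0, 0, 0, 0, 0, 0], [0, 0, 0, 0, 0, 0], [0, 0, 0, 0, 0, 0]]
  fingers: 0.087

```text
time_s: 12.55
position: [0.4823, 0.2411, 0.0961]
tcp_rot: [[0.295, 0.956, 0.0], [0.956, -0.295, -0.0], [-0.0, 0.0, -1.0]]
force: [-0.8, -0.3, -0.5]
opening: 0.952
grasp_force: 0.0
```

Call:
play_rows:
  motion:
    - [[0, 0, -0.03, 0, 0, 0], [0, 0, -0.07, 0, 0, 0], [0, 0, -0.11, 0, 0, 0], [0, 0, -0.13, 0, 0, 0]]

```text
time_s: 12.88
position: [0.484, 0.2418, 0.2305]
tcp_rot: [[0.295, 0.955, 0.007], [0.956, -0.295, 0.002], [0.003, 0.006, -1.0]]
force: [0.1, -0.2, -0.2]
opening: 0.996
grasp_force: 0.0
```

Call:
play_rows:
  motion:
    - [[-0.04, 0.006, 0, 0, 0, 0], [-0.08, 0.012, 0, 0, 0, 0], [-0.12, 0.02, 0, 0, 0, 0], [-0.16, 0.026, 0, 0, 0, 0], [-0.19, 0.031, 0, 0, 0, 0], [-0.19, 0.031, 0, 0, 0, 0]]

```text
time_s: 13.38
position: [0.4551, 0.0461, 0.2263]
tcp_rot: [[0.3, 0.954, -0.0], [0.954, -0.3, -0.002], [-0.002, 0.0, -1.0]]
force: [-0.1, 0.2, -0.3]
opening: 1.001
grasp_force: 0.0
```

```bash
python3 - <<'E'
from fit import *
n=4
T=imaging.capture("top"); S_=imaging.capture("side")
t=np.mean([T["frame"]]+[imaging.capture("top")["frame"] for _ in range(n)],0); s=np.mean([S_["frame"]]+[imaging.capture("side")["frame"] for _ in range(n)],0)
for r in (248,250,252,266,268,270): print(r,s[r,334:366,0].astype(int).tolist())
print(t[232:243,223:245].max(2).astype(int).tolist())
a=cv2.resize(t[212:262,212:262,::-1].astype(np.uint8),(400,400),interpolation=2); b=cv2.resize(s[225:275,324:374,::-1].astype(np.uint8),(400,400),interpolation=2)
cv2.imwrite("pics/r2.png",cv2.hconcat([a,b]))
x,y=.4815,.241
for dg in (80,84,86.5,89):
    a=np.radians(dg); u=np.array([np.cos(a),np.sin(a)]); v=np.array([-u[1],u[0]])
    P=lambda rad,w,h:[x+rad*u[0]+w*v[0],y+rad*u[1]+w*v[1],h]
    q=proj(S_,[P(.030,-.013,.055),P(.030,.013,.055),P(.021,0,.131)]); p=proj(T,[P(.019,0,.131)])
    print(dg,q.round(2).tolist(),p.round(2))
c=proj(S_,circ(x,y,.09,.026)); print(c[:,0].min(),c[:,0].max(),proj(T,[[x,y,.131]]))
E
python3 go.py
```

```text
248 [204, 204, 201, 198, 183, 155, 127, 122, 130, 136, 140, 143, 153, 158, 163, 163, 164, 162, 160, 154, 150, 144, 136, 129, 120, 116, 131, 170, 198, 204, 204, 200]
250 [205, 204, 201, 195, 181, 152, 128, 124, 129, 135, 139, 143, 145, 148, 146, 145, 145, 143, 143, 138, 136, 134, 128, 126, 119, 115, 129, 169, 200, 206, 205, 201]
252 [205, 204, 201, 194, 180, 151, 127, 122, 130, 134, 138, 143, 147, 145, 148, 145, 145, 143, 141, 139, 135, 134, 128, 125, 121, 113, 126, 161, 187, 195, 196, 195]
266 [185, 185, 184, 184, 177, 154, 131, 126, 133, 149, 180, 205, 211, 212, 213, 214, 217, 218, 223, 223, 216, 185, 146, 123, 115, 109, 108, 111, 115, 115, 119, 135]
268 [183, 184, 184, 184, 172, 148, 131, 128, 132, 142, 166, 186, 191, 192, 191, 193, 193, 195, 193, 194, 190, 163, 132, 118, 114, 109, 108, 113, 116, 121, 135, 161]
270 [184, 184, 179, 168, 158, 140, 126, 129, 132, 142, 166, 185, 189, 187, 190, 188, 188, 190, 188, 192, 186, 160, 130, 118, 113, 109, 110, 114, 121, 136, 161, 177]
[[95, 94, 94, 94, 89, 110, 125, 131, 139, 143, 143, 141, 147, 147, 142, 144, 147, 144, 120, 105, 107, 90], [94
[... 847 characters left out ...]
, 94, 97, 126, 138, 146, 147, 143, 140, 141, 142, 138, 140, 145, 145, 142, 144, 151, 145, 115, 97], [96, 95, 94, 92, 116, 129, 140, 147, 144, 141, 139, 142, 139, 138, 140, 142, 141, 140, 150, 133, 101, 96]]
80 [[340.78, 267.21], [351.75, 268.61], [347.26, 239.58]] [[228.7  235.41]]
84 [[341.61, 267.55], [352.69, 268.45], [347.9, 239.64]] [[228.61 235.94]]
86.5 [[342.15, 267.75], [353.27, 268.33], [348.31, 239.66]] [[228.58 236.27]]
89 [[342.7, 267.93], [353.84, 268.19], [348.71, 239.67]] [[228.56 236.61]]
337.47870988765817 359.5895128921296 [[236.20106543 236.78640621]]
now [0.4556 0.0516 0.2262] yaw 72.96 J [ -7.6  18.8 106.2   0.   55.    9.5] F [ 0.6  0.4 -0.7] open 0.0871 0.0 13.8833
[]
```

View pics/r2.png

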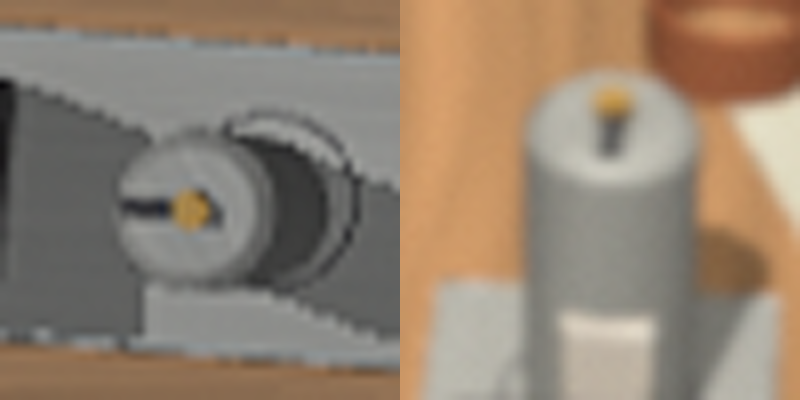

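The crops show the tag now centred at x about 606 against the canister's 611, and the ridge pointing almost straight at the block. My estimates average about 87° against the reader's 86.5°, so the canister is square and I move on to the wheel.

```bash
python3 go.py "(.575,-.25,.23,73)"
```

```text
now [0.4556 0.0516 0.2262] yaw 72.96 J [ -7.6  18.8 106.2   0.   55.    9.5] F [ 0.6  0.4 -0.7] open 0.0871 0.0 13.8833
[[np.float64(-0.2533), np.float64(0.2025), np.float64(-0.0038), 0, 0, np.float64(-0.0)]]
```

Call:
play_rows:
  motion:
    - [[-0.032, 0.026, -0.004, 0, 0, 0], [-0.064, 0.052, -0.004, 0, 0, 0], [-0.096, 0.077, -0.004, 0, 0, 0], [-0.128, 0.102, -0.004, 0, 0, 0], [-0.16, 0.128, -0.004, 0, 0, 0], [-0.192, 0.153, -0.004, 0, 0, 0], [-0.224, 0.179, -0.004, 0, 0, 0], [-0.253, 0.2025, -0.004, 0, 0, 0]]
  fingers: 0.06

```text
time_s: 14.55
position: [0.5754, -0.2528, 0.23]
tcp_rot: [[0.295, 0.956, 0.0], [0.956, -0.295, -0.0], [-0.0, 0.0, -1.0]]
force: [0.3, -0.0, 0.1]
opening: 0.693
grasp_force: 0.0
```

Call:
play_rows:
  motion:
    - [[0, 0, 0, 0, 0, 0], [0, 0, 0, 0, 0, 0], [0, 0, 0, 0, 0, 0]]

```text
time_s: 14.8
position: [0.574, -0.2499, 0.2295]
tcp_rot: [[0.295, 0.956, -0.002], [0.956, -0.295, 0.002], [0.001, -0.002, -1.0]]
force: [0.5, 0.3, -0.6]
opening: 0.689
grasp_force: 0.0
```

```bash
python3 go.py "(.575,-.25,.148,73)"
```

```text
now [ 0.574  -0.2499  0.2295] yaw 72.86 J [-33.8  31.1  82.5   0.   66.5 -16.6] F [ 0.5  0.3 -0.6] open 0.06 0.0 14.8
[[np.float64(0.0002), np.float64(0.001), np.float64(0.0815), 0, 0, np.float64(-0.1)]]
```

Call:
play_rows:
  motion:
    - [[0, 0.001, 0.025, 0, 0, 0], [0, 0.001, 0.05, 0, 0, 0], [0, 0.001, 0.07, 0, 0, 0], [0, 0.001, 0.0815, 0, 0, 0], [0, 0.001, 0.0815, 0, 0, 0]]

```text
time_s: 15.22
position: [0.5735, -0.2483, 0.1461]
tcp_rot: [[0.293, 0.956, -0.006], [0.956, -0.293, 0.004], [0.002, -0.007, -1.0]]
force: [0.1, 0.7, -0.4]
opening: 0.691
grasp_force: 0.0
```

Call:
play_rows:
  motion:
    - [[0, 0, 0, 0, 0, 0], [0, 0, 0, 0, 0, 0], [0, 0, 0, 0, 0, 0], [0, 0, 0, 0, 0, 0], [0, 0, 0, 0, 0, 0], [0, 0, 0, 0, 0, 0], [0, 0, 0, 0, 0, 0], [0, 0, 0, 0, 0, 0]]
  fingers: 0.005

```text
time_s: 15.88
position: [0.5743, -0.2508, 0.1491]
tcp_rot: [[0.295, 0.956, -0.003], [0.956, -0.295, 0.001], [0.0, -0.003, -1.0]]
force: [-2.8, 0.6, 4.4]
opening: 0.214
grasp_force: 30.0
```

```bash
python3 go.py
python3 - <<'E'
from h import *
t=imaging.capture("top")["frame"]; s=imaging.capture("side")["frame"]
a=cv2.resize(t[182:262,385:465,::-1],(400,400),interpolation=2); b=cv2.resize(s[110:190,290:370,::-1],(400,400),interpolation=2)
cv2.imwrite("pics/w1.png",cv2.hconcat([a,b]))
E
```

```text
now [ 0.5743 -0.2508  0.1491] yaw 72.87 J [-33.8  36.7  86.4  -0.   57.  -16.6] F [-2.8  0.6  4.4] open 0.0186 29.993080190568033 15.8833
[]
```

View pics/w1.png

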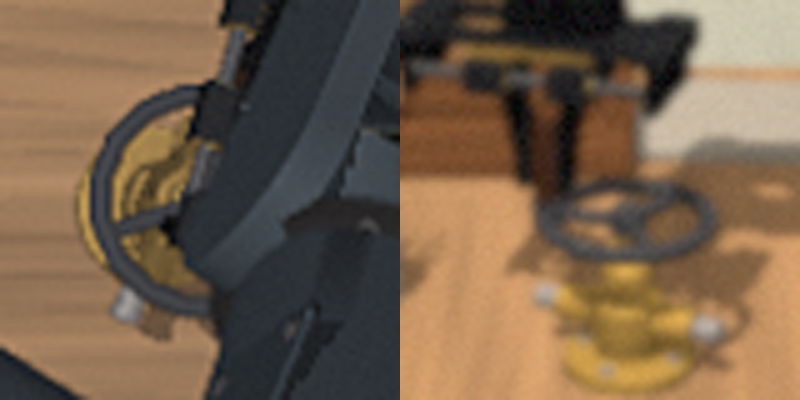

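The crops show both fingers closed on the crank handle above the rim, at about (545,190) in the side crop. The opening is 18.6 mm.

```bash
cat > arc.py <<'E'
import sys,json
import numpy as np
# arc.py cx cy phi0 r step n : rows (tool yaw 72.87) for leading handle on nominal circle
cx,cy,p0,r,st,n=map(float,sys.argv[1:7]); yaw=np.radians(72.87); c,s=np.cos(yaw),np.sin(yaw)
f=lambda p:np.array([np.cos(np.radians(p)),np.sin(np.radians(p))])*r
print(json.dumps([[[round(float(v),4) for v in np.array([[c,s],[s,-c]])@(f(p0+st*(i+1))-f(p0))]+[0,0,0,0] for i in range(int(n))]]),"end phi",p0+st*n)
E
python3 arc.py .5218 -.2344 -17.3 .055 -6 8
```

```text
[[[-0.0057, -0.0003, 0, 0, 0, 0], [-0.0114, -0.0012, 0, 0, 0, 0], [-0.017, -0.0027, 0, 0, 0, 0], [-0.0224, -0.0048, 0, 0, 0, 0], [-0.0275, -0.0075, 0, 0, 0, 0], [-0.0323, -0.0106, 0, 0, 0, 0], [-0.0368, -0.0142, 0, 0, 0, 0], [-0.0408, -0.0183, 0, 0, 0, 0]]] end phi -65.3
```

Call:
play_rows:
  motion:
    - [[-0.0057, -0.0003, 0, 0, 0, 0], [-0.0114, -0.0012, 0, 0, 0, 0], [-0.017, -0.0027, 0, 0, 0, 0], [-0.0224, -0.0048, 0, 0, 0, 0], [-0.0275, -0.0075, 0, 0, 0, 0], [-0.0323, -0.0106, 0, 0, 0, 0], [-0.0368, -0.0142, 0, 0, 0, 0], [-0.0408, -0.0183, 0, 0, 0, 0]]

```text
time_s: 16.65
position: [0.5474, -0.2871, 0.1491]
tcp_rot: [[0.295, 0.955, 0.005], [0.955, -0.295, -0.004], [-0.003, 0.006, -1.0]]
force: [5.5, -0.6, -0.0]
opening: 0.213
grasp_force: 30.0
```

```bash
python3 - <<'E'
from rig import bot
import numpy as np
s=bot.read_state(); p=s["position"]; d=p[:2]-[.5218,-.2344]; print(p,s["force"].round(1),s["grasp_force"],np.hypot(*d),np.degrees(np.arctan2(d[1],d[0])))
E
python3 arc.py .5218 -.2344 -65.3 .055 -3 8
```

```text
[ 0.54738837 -0.28710126  0.14912399] [ 5.5 -0.6 -0. ] 29.98852268562132 0.05858487738441368 -64.10174486583534
[[[-0.0019, -0.0022, 0, 0, 0, 0], [-0.0036, -0.0045, 0, 0, 0, 0], [-0.0052, -0.0069, 0, 0, 0, 0], [-0.0067, -0.0093, 0, 0, 0, 0], [-0.0081, -0.0119, 0, 0, 0, 0], [-0.0093, -0.0145, 0, 0, 0, 0], [-0.0104, -0.0171, 0, 0, 0, 0], [-0.0114, -0.0198, 0, 0, 0, 0]]] end phi -89.3
```

```bash
python3 arc.py .5206 -.239 -60.8 .055 -4 8;python3 arc.py .5206 -.239 -92.8 .055 -5 4
```

```text
[[[-0.0027, -0.0027, 0, 0, 0, 0], [-0.0052, -0.0057, 0, 0, 0, 0], [-0.0074, -0.0088, 0, 0, 0, 0], [-0.0095, -0.012, 0, 0, 0, 0], [-0.0113, -0.0154, 0, 0, 0, 0], [-0.0129, -0.0189, 0, 0, 0, 0], [-0.0142, -0.0225, 0, 0, 0, 0], [-0.0153, -0.0262, 0, 0, 0, 0]]] end phi -92.8
[[[-0.001, -0.0047, 0, 0, 0, 0], [-0.0016, -0.0095, 0, 0, 0, 0], [-0.0017, -0.0143, 0, 0, 0, 0], [-0.0014, -0.019, 0, 0, 0, 0]]] end phi -112.8
```

Call:
play_rows:
  motion:
    - [[-0.0027, -0.0027, 0, 0, 0, 0], [-0.0052, -0.0057, 0, 0, 0, 0], [-0.0074, -0.0088, 0, 0, 0, 0], [-0.0095, -0.012, 0, 0, 0, 0], [-0.0113, -0.0154, 0, 0, 0, 0], [-0.0129, -0.0189, 0, 0, 0, 0], [-0.0142, -0.0225, 0, 0, 0, 0], [-0.0153, -0.0262, 0, 0, 0, 0]]

```text
time_s: 17.32
position: [0.5171, -0.2941, 0.1491]
tcp_rot: [[0.295, 0.956, 0.003], [0.956, -0.295, -0.004], [-0.003, 0.004, -1.0]]
force: [4.3, -3.0, 0.8]
opening: 0.213
grasp_force: 30.0
```

Call:
play_rows:
  motion:
    - [[-0.001, -0.0047, 0, 0, 0, 0], [-0.0016, -0.0095, 0, 0, 0, 0], [-0.0017, -0.0143, 0, 0, 0, 0], [-0.0014, -0.019, 0, 0, 0, 0]]

```text
time_s: 17.65
position: [0.4978, -0.2893, 0.1491]
tcp_rot: [[0.295, 0.956, 0.001], [0.956, -0.295, -0.004], [-0.003, 0.002, -1.0]]
force: [3.5, -3.3, 1.7]
opening: 0.215
grasp_force: 30.0
```

```bash
cat > fitc.py <<'E'
import sys,numpy as np
from scipy.optimize import least_squares
P=np.array(eval(sys.argv[1]))
for fr in (0,1):
    f=lambda q:np.hypot(*(P-q[:2]).T)-(q[2] if fr else .055)
    q=least_squares(f,[.5206,-.239,.055][:2+fr]).x; d=P-q[:2]; print(q.round(4),np.degrees(np.unwrap(np.arctan2(d[:,1],d[:,0]))).round(1),(f(q)*1e3).round(2))
E
python3 arc.py .5206 -.239 -112.8 .055 -5 4; python3 arc.py .5206 -.239 -132.8 .055 -5 4
```

```text
[[[0.0007, -0.0047, 0, 0, 0, 0], [0.0018, -0.0094, 0, 0, 0, 0], [0.0033, -0.014, 0, 0, 0, 0], [0.0052, -0.0184, 0, 0, 0, 0]]] end phi -132.8
[[[0.0023, -0.0042, 0, 0, 0, 0], [0.0049, -0.0082, 0, 0, 0, 0], [0.0079, -0.012, 0, 0, 0, 0], [0.0111, -0.0155, 0, 0, 0, 0]]] end phi -152.8
```

Call:
play_rows:
  motion:
    - [[0.0007, -0.0047, 0, 0, 0, 0], [0.0018, -0.0094, 0, 0, 0, 0], [0.0033, -0.014, 0, 0, 0, 0], [0.0052, -0.0184, 0, 0, 0, 0]]

```text
time_s: 17.98
position: [0.4813, -0.2778, 0.1491]
tcp_rot: [[0.295, 0.956, 0.0], [0.956, -0.295, -0.002], [-0.002, 0.001, -1.0]]
force: [1.8, -4.5, 2.9]
opening: 0.216
grasp_force: 30.0
```

```bash
python3 fitc.py "[(.5743,-.2508),(.5474,-.2871),(.5171,-.2941),(.4978,-.2893)]"; for p in -132.8 -152.8 -172.8 -192.8 -212.8 -232.8 -252.8 -272.8 -292.8 -312.8; do python3 arc.py .5206 -.239 $p .055 -5 4; done
```

```text
[ 0.5205 -0.2392] [ -12.2  -60.7  -93.5 -114.4] [ 0.04 -0.05  0.02  0.02]
[ 0.5204 -0.239   0.0551] [ -12.3  -60.7  -93.5 -114.2] [ 0.   -0.02  0.03 -0.02]
[[[0.0023, -0.0042, 0, 0, 0, 0], [0.0049, -0.0082, 0, 0, 0, 0], [0.0079, -0.012, 0, 0, 0, 0], [0.0111, -0.0155, 0, 0, 0, 0]]] end phi -152.8
[[[0.0036, -0.0032, 0, 0, 0, 0], [0.0074, -0.0061, 0, 0, 0, 0], [0.0115, -0.0086, 0, 0, 0, 0], [0.0158, -0.0108, 0, 0, 0, 0]]] end phi -172.8
[[[0.0045, -0.0018, 0, 0, 0, 0], [0.009, -0.0032, 0, 0, 0, 0], [0.0137, -0.0042, 0, 0, 0, 0], [0.0185, -0.0047, 0, 0, 0, 0]]] end phi -192.8
[[[0.0048, -0.0002, 0, 0, 0, 0], [0.0096, 0.0001, 0, 0, 0, 0], [0.0143, 0.0008, 0, 0, 0, 0], [0.019, 0.0019, 0, 0, 0, 0]]] end phi -212.8
[[[0.0046, 0.0015, 0, 0, 0, 0], [0.009, 0.0034, 0, 0, 0, 0], [0.0132, 0.0056, 0, 0, 0, 0], [0.0172, 0.0083, 0, 0, 0, 0]]] end phi -232.8
[[[0.0038, 0.003, 0, 0, 0, 0], [0.0073, 0.0062, 0, 0, 0, 0], [0.0105, 0.0098, 0, 0, 0, 0], [0.0133, 0.0137, 0, 0, 0, 0]]] end phi -252.8
[[[0.0025, 0.0041, 0, 0, 0, 0], [0.0047, 0.0084, 0, 0, 0, 0], [0.0065, 0.0128, 0, 0, 0, 0], [0.0079, 0.0174, 0, 0, 0, 0]]] end phi -272.8
[[[0.001, 0.0047, 0, 0, 0, 0], [0.0016, 0.0095, 0, 0, 0, 0], [0.0017, 0.0143, 0, 0, 0, 0], [0.0014, 0.019, 0, 0, 0, 0]]] end phi -292.8
[[[-0.0007, 0.0047, 0, 0, 0, 0], [-0.0018, 0.0094, 0, 0, 0, 0], [-0.0033, 0.014, 0, 0, 0, 0], [-0.0052, 0.0184, 0, 0, 0, 0]]] end phi -312.8
[[[-0.0023, 0.0042, 0, 0, 0, 0], [-0.0049, 0.0082, 0, 0, 0, 0], [-0.0079, 0.012, 0, 0, 0, 0], [-0.0111, 0.0155, 0, 0, 0, 0]]] end phi -332.8
```

Call:
play_rows:
  motion:
    - [[0.0023, -0.0042, 0, 0, 0, 0], [0.0049, -0.0082, 0, 0, 0, 0], [0.0079, -0.012, 0, 0, 0, 0], [0.0111, -0.0155, 0, 0, 0, 0]]

```text
time_s: 18.32
position: [0.4701, -0.2615, 0.1491]
tcp_rot: [[0.295, 0.956, 0.001], [0.956, -0.295, -0.0], [-0.0, 0.001, -1.0]]
force: [2.1, -3.3, 3.8]
opening: 0.212
grasp_force: 30.0
```

Call:
play_rows:
  motion:
    - [[0.0036, -0.0032, 0, 0, 0, 0], [0.0074, -0.0061, 0, 0, 0, 0], [0.0115, -0.0086, 0, 0, 0, 0], [0.0158, -0.0108, 0, 0, 0, 0]]

```text
time_s: 18.65
position: [0.4655, -0.2433, 0.149]
tcp_rot: [[0.295, 0.956, 0.002], [0.956, -0.295, -0.001], [-0.0, 0.003, -1.0]]
force: [4.2, -3.8, 3.0]
opening: 0.214
grasp_force: 30.0
```

Call:
play_rows:
  motion:
    - [[0.0045, -0.0018, 0, 0, 0, 0], [0.009, -0.0032, 0, 0, 0, 0], [0.0137, -0.0042, 0, 0, 0, 0], [0.0185, -0.0047, 0, 0, 0, 0]]

```text
time_s: 18.98
position: [0.4671, -0.225, 0.1491]
tcp_rot: [[0.295, 0.956, 0.004], [0.956, -0.295, -0.003], [-0.001, 0.004, -1.0]]
force: [4.9, -5.5, 1.7]
opening: 0.214
grasp_force: 30.0
```

Call:
play_rows:
  motion:
    - [[0.0048, -0.0002, 0, 0, 0, 0], [0.0096, 0.0001, 0, 0, 0, 0], [0.0143, 0.0008, 0, 0, 0, 0], [0.019, 0.0019, 0, 0, 0, 0]]

```text
time_s: 19.32
position: [0.4747, -0.2082, 0.1491]
tcp_rot: [[0.294, 0.956, 0.004], [0.956, -0.294, -0.004], [-0.003, 0.005, -1.0]]
force: [4.6, -7.5, 0.8]
opening: 0.213
grasp_force: 30.0
```

Call:
play_rows:
  motion:
    - [[0.0046, 0.0015, 0, 0, 0, 0], [0.009, 0.0034, 0, 0, 0, 0], [0.0132, 0.0056, 0, 0, 0, 0], [0.0172, 0.0083, 0, 0, 0, 0]]

```text
time_s: 19.65
position: [0.4873, -0.1949, 0.1491]
tcp_rot: [[0.293, 0.956, 0.003], [0.956, -0.293, -0.005], [-0.004, 0.004, -1.0]]
force: [2.5, -10.5, 0.5]
opening: 0.214
grasp_force: 30.0
```

Call:
play_rows:
  motion:
    - [[0.0034, 0.0033, 0, 0, 0, 0], [0.0065, 0.0068, 0, 0, 0, 0], [0.0093, 0.0106, 0, 0, 0, 0], [0.0117, 0.0148, 0, 0, 0, 0]]

```text
time_s: 19.98
position: [0.5027, -0.1869, 0.149]
tcp_rot: [[0.293, 0.956, -0.002], [0.956, -0.293, -0.002], [-0.003, -0.002, -1.0]]
force: [-2.7, -7.3, 7.1]
opening: 0.211
grasp_force: 30.0
```

Call:
play_rows:
  motion:
    - [[0.0025, 0.0041, 0, 0, 0, 0], [0.0047, 0.0084, 0, 0, 0, 0], [0.0065, 0.0128, 0, 0, 0, 0], [0.0079, 0.0174, 0, 0, 0, 0]]

```text
time_s: 20.32
position: [0.5202, -0.184, 0.1489]
tcp_rot: [[0.293, 0.956, -0.006], [0.956, -0.293, -0.001], [-0.003, -0.005, -1.0]]
force: [-3.9, -6.5, 9.5]
opening: 0.214
grasp_force: 30.0
```

Call:
play_rows:
  motion:
    - [[0.001, 0.0047, 0, 0, 0, 0], [0.0016, 0.0095, 0, 0, 0, 0], [0.0017, 0.0143, 0, 0, 0, 0], [0.0014, 0.019, 0, 0, 0, 0]]

```text
time_s: 20.65
position: [0.5375, -0.1868, 0.1489]
tcp_rot: [[0.293, 0.956, -0.008], [0.956, -0.293, 0.002], [-0.001, -0.009, -1.0]]
force: [-6.0, -2.5, 11.9]
opening: 0.217
grasp_force: 30.0
```

Call:
play_rows:
  motion:
    - [[-0.0007, 0.0047, 0, 0, 0, 0], [-0.0018, 0.0094, 0, 0, 0, 0], [-0.0033, 0.014, 0, 0, 0, 0], [-0.0052, 0.0184, 0, 0, 0, 0]]

```text
time_s: 20.98
position: [0.5439, -0.1895, 0.1485]
tcp_rot: [[0.293, 0.956, -0.032], [0.956, -0.293, 0.018], [0.008, -0.036, -0.999]]
force: [-24.9, 13.4, 33.2]
opening: 0.215
grasp_force: 30.0
```

Progress stopped at -295° while the tangential force rose to about 28 N. That is 283° from the start, so this is the stop. I ease the push to read the angle.

Call:
play_rows:
  motion:
    - [[0.0007, -0.005, 0, 0, 0, 0], [0.0014, -0.0095, 0, 0, 0, 0], [0.0014, -0.0095, 0, 0, 0, 0], [0.0014, -0.0095, 0, 0, 0, 0]]

```text
time_s: 21.32
position: [0.5432, -0.1892, 0.1488]
tcp_rot: [[0.294, 0.956, -0.012], [0.956, -0.294, 0.009], [0.005, -0.014, -1.0]]
force: [-5.7, 4.2, 14.8]
opening: 0.217
grasp_force: 30.0
```

```bash
python3 fitc.py "[(.5743,-.2508),(.5474,-.2871),(.5171,-.2941),(.4978,-.2893),(.4813,-.2778),(.4701,-.2615),(.4655,-.2433),(.4671,-.225),(.4747,-.2082),(.4873,-.1949),(.5027,-.1869),(.5202,-.184),(.5375,-.1868),(.5439,-.1895)]"; python3 go.py
```

```text
[ 0.5203 -0.2391] [ -12.3  -60.6  -93.4 -114.2 -135.2 -155.9 -175.6 -194.8 -214.1 -233.2
 -251.3 -269.9 -288.2 -295.4] [ 0.23  0.12  0.11  0.04 -0.03  0.   -0.01  0.06  0.09  0.16  0.08  0.08
  0.03 -0.1 ]
[ 0.5204 -0.2391  0.0551] [ -12.2  -60.6  -93.4 -114.2 -135.3 -156.  -175.6 -194.8 -214.1 -233.2
 -251.3 -269.8 -288.1 -295.4] [ 0.11  0.02  0.03 -0.03 -0.08 -0.04 -0.04  0.03  0.06  0.12  0.03  0.02
 -0.05 -0.18]
now [ 0.5432 -0.1892  0.1488] yaw 72.89 J [-30.4  33.7  93.6   0.1  53.5 -13.3] F [-5.7  4.2 14.8] open 0.0189 29.99498528592241 21.3167
[]
```

```bash
cat > arc2.py <<'E'
import numpy as np, json
# commanded-start c0, circle centre C
def gen(c0,p0,st,n,ncalls,C=np.array([.5204,-.2391]),r=.055):
    yaw=np.radians(72.87); c,s=np.cos(yaw),np.sin(yaw); A=np.array([[c,s],[s,-c]])
    f=lambda p:C+r*np.array([np.cos(np.radians(p)),np.sin(np.radians(p))])
    for k in range(ncalls):
        print(json.dumps([[[round(float(v),4) for v in A@(f(p0+st*(i+1))-c0)]+[0,0,0,0] for i in range(n)]]),p0+st*n); p0+=st*n; c0=f(p0)
if __name__=="__main__":
    import sys; a=sys.argv; gen(np.array([float(a[1]),float(a[2])]),float(a[3]),float(a[4]),int(a[5]),int(a[6]))
E
python3 arc2.py .5458 -.1911 62.1 11 8 2
```

```text
[[[0.0016, -0.0104, 0, 0, 0, 0], [0.0006, -0.0208, 0, 0, 0, 0], [-0.0024, -0.0309, 0, 0, 0, 0], [-0.0073, -0.0403, 0, 0, 0, 0], [-0.0139, -0.0485, 0, 0, 0, 0], [-0.022, -0.0553, 0, 0, 0, 0], [-0.0312, -0.0605, 0, 0, 0, 0], [-0.0412, -0.0638, 0, 0, 0, 0]]] 150.1
[[[-0.0105, -0.0013, 0, 0, 0, 0], [-0.021, -0.0006, 0, 0, 0, 0], [-0.0312, 0.002, 0, 0, 0, 0], [-0.0407, 0.0066, 0, 0, 0, 0], [-0.0491, 0.0129, 0, 0, 0, 0], [-0.0562, 0.0207, 0, 0, 0, 0], [-0.0617, 0.0297, 0, 0, 0, 0], [-0.0653, 0.0396, 0, 0, 0, 0]]] 238.1
```

Call:
play_rows:
  motion:
    - [[0.0016, -0.0104, -0.001, 0, 0, 0], [0.0006, -0.0208, -0.002, 0, 0, 0], [-0.0024, -0.0309, -0.002, 0, 0, 0], [-0.0073, -0.0403, -0.002, 0, 0, 0], [-0.0139, -0.0485, -0.002, 0, 0, 0], [-0.022, -0.0553, -0.002, 0, 0, 0], [-0.0312, -0.0605, -0.002, 0, 0, 0], [-0.0412, -0.0638, -0.002, 0, 0, 0]]

```text
time_s: 21.98
position: [0.4723, -0.2127, 0.1492]
tcp_rot: [[0.295, 0.956, -0.006], [0.956, -0.295, 0.006], [0.004, -0.007, -1.0]]
force: [3.2, 3.8, -12.2]
opening: 0.213
grasp_force: 30.0
```

Run:
```python
from rig import bot; import numpy as np
s=bot.read_state(); d=s["position"][:2]-[.5204,-.2391]; a=np.arctan2(d[1],d[0]); u=d/np.hypot(*d); F=s["force"][:2]
print(np.degrees(a),np.hypot(*d),"rad",F@u,"tan",F@[-u[1],u[0]],s["force"],s["tcp_rot"][:,2],s["grasp_force"])
```

```text
151.2005626818781 0.05488735957183959 rad -0.9841466271735755 tan -4.90191851526322 [  3.22389399   3.82149935 -12.17739926] [-0.0056417   0.00553706 -0.99996876] 29.980624907057063
```

Call:
play_rows:
  motion:
    - [[-0.0105, -0.0013, 0.0005, 0, 0, 0], [-0.021, -0.0006, 0.001, 0, 0, 0], [-0.0312, 0.002, 0.001, 0, 0, 0], [-0.0407, 0.0066, 0.001, 0, 0, 0], [-0.0491, 0.0129, 0.001, 0, 0, 0], [-0.0562, 0.0207, 0.001, 0, 0, 0], [-0.0617, 0.0297, 0.001, 0, 0, 0], [-0.0653, 0.0396, 0.001, 0, 0, 0]]

```text
time_s: 22.65
position: [0.4924, -0.287, 0.149]
tcp_rot: [[0.297, 0.955, -0.004], [0.955, -0.297, 0.007], [0.006, -0.006, -1.0]]
force: [1.0, 11.5, -3.1]
opening: 0.216
grasp_force: 30.0
```

```bash
cat > st.py <<'E'
from rig import bot; import numpy as np
s=bot.read_state(); d=s["position"][:2]-[.5204,-.2391]; a=np.arctan2(d[1],d[0]); u=d/np.hypot(*d); F=s["force"][:2]
print(np.degrees(a)%360,np.hypot(*d),"rad",F@u,"tan",F@[-u[1],u[0]],s["force"],s["tcp_rot"][:,2],s["grasp_force"],s["time_s"],s["joint_positions"].round(1))
E
python3 st.py; python3 arc2.py .4913340 -.2857928 238.1 11 8 6
```

```text
239.65016351684173 0.055494115423616264 rad -10.378964449241328 tan -4.940317837446391 [ 0.980988   11.4528296  -3.05076541] [-0.0043175   0.00714287 -0.99996517] 29.986135086383 22.65 [-41.5  33.2  94.7   0.2  52.6 -24.4]
[[[-0.0017, 0.0104, 0, 0, 0, 0], [-0.0014, 0.0209, 0, 0, 0, 0], [0.0009, 0.0312, 0, 0, 0, 0], [0.0052, 0.0409, 0, 0, 0, 0], [0.0112, 0.0495, 0, 0, 0, 0], [0.0187, 0.0569, 0, 0, 0, 0], [0.0276, 0.0627, 0, 0, 0, 0], [0.0373, 0.0667, 0, 0, 0, 0]]] 326.1
[[[0.0103, 0.0021, 0, 0, 0, 0], [0.0209, 0.0021, 0, 0, 0, 0], [0.0312, 0.0001, 0, 0, 0, 0], [0.041, -0.0038, 0, 0, 0, 0], [0.0499, -0.0095, 0, 0, 0, 0], [0.0575, -0.0167, 0, 0, 0, 0], [0.0636, -0.0254, 0, 0, 0, 0], [0.0679, -0.035, 0, 0, 0, 0]]] 414.1
[[[0.0024, -0.0103, 0, 0, 0, 0], [0.0028, -0.0208, 0, 0, 0, 0], [0.0012, -0.0312, 0, 0, 0, 0], [-0.0023, -0.0411, 0, 0, 0, 0], [-0.0077, -0.0502, 0, 0, 0, 0], [-0.0147, -0.0581, 0, 0, 0, 0], [-0.0231, -0.0645, 0, 0, 0, 0], [-0.0326, -0.0691, 0, 0, 0, 0]]] 502.1
[[[-0.0102, -0.0028, 0, 0, 0, 0], [-0.0207, -0.0036, 0, 0, 0, 0], [-0.0312, -0.0023, 0, 0, 0, 0], [-0.0412, 0.0009, 0, 0, 0, 0], [-0.0504, 0.006, 0, 0, 0, 0], [-0.0586, 0.0127, 0, 0, 0, 0], [-0.0652, 0.0209, 0, 0, 0, 0], [-0.0702, 0.0301, 0, 0, 0, 0]]] 590.1
[[[-0.0031, 0.0101, 0, 0, 0, 0], [-0.0043, 0.0205, 0, 0, 0, 0], [-0.0034, 0.0311, 0, 0, 0, 0], [-0.0006, 0.0412, 0, 0, 0, 0], [0.0042, 0.0506, 0, 0, 0, 0], [0.0106, 0.059, 0, 0, 0, 0], [0.0186, 0.0659, 0, 0, 0, 0], [0.0277, 0.0712, 0, 0, 0, 0]]] 678.1
[[[0.01, 0.0035, 0, 0, 0, 0], [0.0204, 0.005, 0, 0, 0, 0], [0.0309, 0.0045, 0, 0, 0, 0], [0.0412, 0.002, 0, 0, 0, 0], [0.0507, -0.0024, 0, 0, 0, 0], [0.0593, -0.0086, 0, 0, 0, 0], [0.0665, -0.0163, 0, 0, 0, 0], [0.0721, -0.0252, 0, 0, 0, 0]]] 766.1
```

Call:
play_rows:
  motion:
    - [[-0.0017, 0.0104, 0, 0, 0, 0], [-0.0014, 0.0209, 0, 0, 0, 0], [0.0009, 0.0312, 0, 0, 0, 0], [0.0052, 0.0409, 0, 0, 0, 0], [0.0112, 0.0495, 0, 0, 0, 0], [0.0187, 0.0569, 0, 0, 0, 0], [0.0276, 0.0627, 0, 0, 0, 0], [0.0373, 0.0667, 0, 0, 0, 0]]

```text
time_s: 23.32
position: [0.5643, -0.2729, 0.149]
tcp_rot: [[0.294, 0.956, -0.011], [0.956, -0.294, 0.002], [-0.001, -0.012, -1.0]]
force: [-9.3, 0.4, 0.0]
opening: 0.217
grasp_force: 30.0
```

Call:
play_rows:
  motion:
    - [[0.0103, 0.0021, 0, 0, 0, 0], [0.0209, 0.0021, 0, 0, 0, 0], [0.0312, 0.0001, 0, 0, 0, 0], [0.041, -0.0038, 0, 0, 0, 0], [0.0499, -0.0095, 0, 0, 0, 0], [0.0575, -0.0167, 0, 0, 0, 0], [0.0636, -0.0254, 0, 0, 0, 0], [0.0679, -0.035, 0, 0, 0, 0]]

```text
time_s: 23.98
position: [0.5573, -0.1987, 0.1492]
tcp_rot: [[0.296, 0.955, 0.005], [0.955, -0.296, -0.002], [-0.0, 0.006, -1.0]]
force: [7.1, 0.6, -13.2]
opening: 0.215
grasp_force: 30.0
```

```bash
python3 st.py
```

```text
47.53053958585181 0.054701800062071926 rad 5.267612098525644 tan -4.814903134972403 [  7.10832888   0.63457856 -13.23451571] [ 0.00540978 -0.00186122 -0.99998363] 29.97090967281565 23.9833 [-30.5  34.3  92.    0.1  53.4 -13.3]
```

Call:
play_rows:
  motion:
    - [[0.0024, -0.0103, 0.0005, 0, 0, 0], [0.0028, -0.0208, 0.001, 0, 0, 0], [0.0012, -0.0312, 0.001, 0, 0, 0], [-0.0023, -0.0411, 0.001, 0, 0, 0], [-0.0077, -0.0502, 0.001, 0, 0, 0], [-0.0147, -0.0581, 0.001, 0, 0, 0], [-0.0231, -0.0645, 0.001, 0, 0, 0], [-0.0326, -0.0691, 0.001, 0, 0, 0]]

```text
time_s: 24.65
position: [0.4773, -0.2054, 0.149]
tcp_rot: [[0.295, 0.955, -0.004], [0.955, -0.295, 0.006], [0.005, -0.006, -1.0]]
force: [-0.6, 6.8, -2.5]
opening: 0.223
grasp_force: 30.0
```

Call:
play_rows:
  motion:
    - [[-0.0102, -0.0028, 0, 0, 0, 0], [-0.0207, -0.0036, 0, 0, 0, 0], [-0.0312, -0.0023, 0, 0, 0, 0], [-0.0412, 0.0009, 0, 0, 0, 0], [-0.0504, 0.006, 0, 0, 0, 0], [-0.0586, 0.0127, 0, 0, 0, 0], [-0.0652, 0.0209, 0, 0, 0, 0], [-0.0702, 0.0301, 0, 0, 0, 0]]

```text
time_s: 25.32
position: [0.4866, -0.283, 0.149]
tcp_rot: [[0.296, 0.955, -0.002], [0.955, -0.296, 0.005], [0.004, -0.004, -1.0]]
force: [0.9, 8.4, -0.4]
opening: 0.216
grasp_force: 30.0
```

```bash
python3 st.py
```

```text
232.4346367342888 0.055391277220056497 rad -7.186518986944585 tan -4.385673147571677 [ 0.90503653  8.37025047 -0.40787954] [-0.00247649  0.00487451 -0.99998505] 29.990553251952292 25.3167 [-41.6  32.7  95.8   0.1  51.8 -24.5]
```

Call:
play_rows:
  motion:
    - [[-0.0031, 0.0101, 0, 0, 0, 0], [-0.0043, 0.0205, 0, 0, 0, 0], [-0.0034, 0.0311, 0, 0, 0, 0], [-0.0006, 0.0412, 0, 0, 0, 0], [0.0042, 0.0506, 0, 0, 0, 0], [0.0106, 0.059, 0, 0, 0, 0], [0.0186, 0.0659, 0, 0, 0, 0], [0.0277, 0.0712, 0, 0, 0, 0]]

```text
time_s: 25.98
position: [0.5602, -0.2776, 0.149]
tcp_rot: [[0.294, 0.956, -0.01], [0.956, -0.294, 0.004], [0.001, -0.01, -1.0]]
force: [-9.3, 2.8, 3.2]
opening: 0.215
grasp_force: 30.0
```

Call:
play_rows:
  motion:
    - [[0.01, 0.0035, 0, 0, 0, 0], [0.0204, 0.005, 0, 0, 0, 0], [0.0309, 0.0045, 0, 0, 0, 0], [0.0412, 0.002, 0, 0, 0, 0], [0.0507, -0.0024, 0, 0, 0, 0], [0.0593, -0.0086, 0, 0, 0, 0], [0.0665, -0.0163, 0, 0, 0, 0], [0.0721, -0.0252, 0, 0, 0, 0]]

```text
time_s: 26.65
position: [0.5629, -0.2044, 0.1492]
tcp_rot: [[0.295, 0.955, 0.005], [0.955, -0.295, -0.004], [-0.002, 0.006, -1.0]]
force: [4.0, -3.6, -8.8]
opening: 0.216
grasp_force: 30.0
```

Call:
play_rows:
  motion:
    - [[0, 0, 0, 0, 0, 0], [0, 0, 0, 0, 0, 0], [0, 0, 0, 0, 0, 0]]

```text
time_s: 26.9
position: [0.5607, -0.202, 0.149]
tcp_rot: [[0.295, 0.955, -0.001], [0.955, -0.295, 0.002], [0.001, -0.001, -1.0]]
force: [-0.2, 3.0, -2.1]
opening: 0.216
grasp_force: 30.0
```

```bash
python3 st.py
```

```text
42.636791136587185 0.054811289230896315 rad 1.8807655849069305 tan 2.30962122007782 [-0.18081014  2.97303499 -2.06379551] [-0.00102572  0.00157495 -0.99999823] 29.98733845244324 26.9 [-30.6  34.7  91.1   0.1  54.3 -13.4]
```

```bash
python3 arc2.py .5606 -.20185 42.8 3.2 7 1
```

```text
[[[0.0016, -0.0026, 0, 0, 0, 0], [0.0029, -0.0054, 0, 0, 0, 0], [0.0041, -0.0082, 0, 0, 0, 0], [0.0051, -0.0111, 0, 0, 0, 0], [0.0059, -0.0141, 0, 0, 0, 0], [0.0066, -0.0171, 0, 0, 0, 0], [0.0071, -0.0201, 0, 0, 0, 0]]] 65.2
```

Call:
play_rows:
  motion:
    - [[0.0016, -0.0026, 0, 0, 0, 0], [0.0029, -0.0054, 0, 0, 0, 0], [0.0041, -0.0082, 0, 0, 0, 0], [0.0051, -0.0111, 0, 0, 0, 0], [0.0059, -0.0141, 0, 0, 0, 0], [0.0066, -0.0171, 0, 0, 0, 0], [0.0071, -0.0201, 0, 0, 0, 0], [0.0071, -0.0201, 0, 0, 0, 0]]

```text
time_s: 27.57
position: [0.5432, -0.1892, 0.149]
tcp_rot: [[0.295, 0.956, -0.001], [0.956, -0.295, 0.0], [0.0, -0.001, -1.0]]
force: [3.0, -1.6, -2.6]
opening: 0.213
grasp_force: 30.0
```

Call:
play_rows:
  motion:
    - [[0, 0, 0, 0, 0, 0], [0, 0, 0, 0, 0, 0], [0, 0, 0, 0, 0, 0]]

```text
time_s: 27.82
position: [0.5433, -0.1893, 0.149]
tcp_rot: [[0.295, 0.956, -0.001], [0.956, -0.295, 0.001], [0.0, -0.002, -1.0]]
force: [1.4, 1.3, 1.1]
opening: 0.213
grasp_force: 30.0
```

```bash
python3 st.py;python3 st.py
```

```text
65.31913604270088 0.05482415977131552 rad 1.8017150121274421 tan -0.7185750799729537 [1.40526223 1.33707337 1.11854592] [-1.40782082e-03  9.21552028e-04 -9.99998584e-01] 29.990510835647797 27.8167 [-30.3  33.4  94.1   0.   52.6 -13.2]
65.31913604270088 0.05482415977131552 rad 1.8017150121274421 tan -0.7185750799729537 [1.40526223 1.33707337 1.11854592] [-1.40782082e-03  9.21552028e-04 -9.99998584e-01] 29.990510835647797 27.8167 [-30.3  33.4  94.1   0.   52.6 -13.2]
```

```bash
python3 -c "
from rig import bot
print(bot.hand_in())"
```

```text
the job is handed in; nothing more can be done
None
```

The job is handed in, with no verdict returned. The canister's tag faces the reader window to within about 3° by my image estimates. The valve was closed to its stop and backed off two full turns, and the crank handle is still gripped with the wheel still.

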